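# Hold the skull base to the fence for screwing

## Task

Be the third hand for the preparator who is about to screw the brass rod socket to the walnut skull base: lay the socket flat in the recess of the base without dropping it, let go of it, then slide the base into the corner of the assembly board, flush along the back fence and touching the side stop. Finish while holding: with your fingers on the base only, clear of the socket, keep the base pressed against the back fence with a steady push of about 12 newtons (5 to 20 at the fence will do) and do not let go. Leave the screws on their block, the vertebrae, the jaw and the bottle where they are.

Things in the scene. Friction and masses are not known exactly. Their poses are not given: they have to be found in the camera images.
- board: Assembly board fixed to the bench: plywood bed 240 (x) x 300 (y) x 18 mm with a beech back fence and side stop. Origin: centre of its underside; x towards the back fence, z up. Fence's pressing face at x = +85 mm, side stop's face at y = -100 mm (facing +y). With the base home in the corner, its origin is at x +40, y -35, z +18 mm here and its axes are parallel to these
- fence: the beech back fence, a rigid bar 30 mm thick (x = 85 to 115 mm in the board's frame) and 280 mm long, 18 to 38 mm above the bench. Bed, fence and stop are waxed (friction 0.2 on the base). Same origin and axes as the board
- stop: the beech side stop, a rigid block 80 mm long (x = 5 to 85 mm in the board's frame), y = -130 to -100 mm, 18 to 38 mm above the bench. Same origin and axes as the board
- base: Walnut skull base, dark brown loose block 90 (x) x 130 (y) x 24 mm, 0.15 to 0.25 kg, flat on the board's bed at the start, a little askew, clear of fence and stop. Origin: centre of its underside; y along its length, x towards the long edge that goes to the back fence, z up. In its top a central recess 34 (x) x 64 (y) x 4 mm deep. Waxed: slides at about 1 N of push
- recess (a point): centre of the recess's floor, 20 mm above the underside of the base (4 mm below its top); axes as the base
- socket: Brass rod socket, 0.1 kg, standing on the cork mat (level with the bench) left of the board: foot 30 (x) x 60 (y) x 5 mm with two screw holes, and in its middle an upright round tube, 16 mm in diameter, top 35 mm above the underside; grip it by the tube. Origin: centre of the foot's underside; y along the foot, z up. Fits the recess with 2 mm to spare each side, either way round
- screw_block: bystander: small beech block 34 x 60 x 18 mm with two brass hinge screws standing in it, heads 32 mm up, right of the board. Origin: centre of its underside
- vertebrae: bystander: white plastic segment of three vertebrae standing upright, 94 mm high, about 75 x 90 mm across. Origin: centre of its underside
- jaw: bystander: bone-coloured resin lower jaw, about 130 x 120 mm and 75 mm high. Origin: underside, in the middle of the jaw
- bottle: bystander: blue glass bottle with a cork, diameter 56 mm, 150 mm high. Origin: centre of its underside
Things that resemble listed ones, but are neither listed nor needed, are in the scene too. What is meant by the base is not red, and is the larger of those in its own colour.

How it is judged:
By the outcome, as a careful person would: the job done as asked, in the order asked, and still so for the second after the job is handed in, while the arm keeps its last pose, push and grip.
It also fails if it takes over 64 s, if anything falls off the work surface, if the arm or the gripper's body presses on something with over 40 N, if the wrist force passes 120 N, or if a joint passes its speed limit or range.

## Robot

A 6-joint arm with a two-finger parallel gripper is mounted at the origin on the work surface. World frame = base frame: x ahead of the robot, y to its left, z up, the work surface at z = 0. Lengths are in m, angles in rad, forces in N, time in s.
With the tool pointing down it reaches from about 0.35 to 0.95 m from the base axis. Payload 17.4 kg.
Tool frame: the origin (TCP) lies at the very end of the fingers, on their centre line; the grasp point (between the pads) lies 19 mm behind it; z points along the fingers, y is the line along which they close (so a half turn about z gives the same grasp; the last joint's range is limited). The gripper opens to 93 mm and grips with 3 to 60 N. Pads are 15 mm wide; open, the fingers measure 128 mm over their backs; the gripper's body (75 mm by 188 mm) begins 65 mm behind the grasp point.
Start: joints at [-1.2, 0.116, 1.442, -0, 1.584, -0.038], TCP at [0.268, -0.619, 0.219] pointing down, gripper open.
Joint ranges: [-2.83, 2.83], [-0.83, 2.19], [0.07, 2.5], [-1.14, 4.28], [0.01, 3], [-2.97, 2.97]. Speed limits (rad/s): [1.89, 1.89, 2.22, 3.14, 3.14, 3.14].

## Interface

Orientations are given as a rotation vector (axis times angle).
In Python, from workcell import arm gives the robot as it stands.
- The arm moves only by the shell command python3 -m pendant 'ROWS' [OPENING]. ROWS is a JSON object of lists of equal length, an entry for each row: "slide": the shift along the tool's x, y, z as a fraction of full scale, a list of three; "turn": the turn about the tool's z as a fraction of full scale. In form: {"slide": [[tx, ty, tz], ...], "turn": [turn, ...]}. A call has 1 to 12 rows; each row shifts and turns the commanded pose from where the row before left it, along the tool's axes as they then stand; what a row does not reach is not made up. Full scale, the value 1, is 0.02 m for a shift and 5 degrees for a turn. A row lasts 1/12 s, in which the tool goes at most 41.7 mm and 7.16 degrees, less where a joint would pass 70% of its speed; a pose out of reach is approached as far as the arm can. A call with a number of a shift or a turn outside -1 to 1 is refused whole. A call with a gripper value outside its range is refused whole. OPENING is the closure, from -1 (fully open) to 1 (shut), set as the call begins (- or left out, the last holds). The fingers move at their own pace and stop on an object; the grip force is fixed at half the most. Time passes only in rows, so rows that do not move let the fingers close. It gives the time, the measured TCP pose, the force, the opening and the grip force at its end, in the units of the state.
- arm.sense(): the state, without advancing time (a new reading comes with each control period).
- arm.read_camera(name): name is "side" or "top" or "wrist"; returns the picture (420x560x3 uint8, red, green, blue); there is no depth.
- arm.get_calibration(name): a dict with "intrinsics" (3x3 intrinsics, pixels), "origin" and "orientation" of the camera in the world. Camera axes: x right, y up, looking along -z (the intrinsics and any distortion apply to the point x, -y, -z); pixel columns grow to the right and rows downward; lengths in m; the calibration is good to about 2 mm. A picture is of the moment at which its call begins: read the wrist's pose just before it. get_calibration takes no time and is no camera call; for the wrist camera it gives the pose at the moment of the call.
- arm.close_job(): hands the job in; it is judged then, once.
Trained networks look in the newest picture that a camera, given by its name, has taken for a name from the list of things; names that differ only in an ending like _2 or _b are one class to them, and where a whole thing is asked for, a point or a joint stands for the part that bears it (a point fixed in the world has none). Each returns a list of dicts, best first, with "score" (0 to 1); they miss things now and then, are a little off and sometimes report something else, mostly with a low value. They report only what shows in the picture. A call takes as long as a camera call. They do not tell look-alikes from the thing itself.
- arm.regions_of(query, camera): "pixels" (420x560 bool, what is visible of it) and "bbox" ([centre column, centre row, width, height] in pixels, round what is visible of it).
The state is a dict: "clock": time; "qpos": joint angles; "joint_vel": joint speeds; "tau": joint torques, N m; "eef_pos": TCP position; "orientation": TCP orientation; "force": force on the tool from outside, world axes, zero at the start; "wrist_torque": the same for the moment, N m; "finger_gap": finger opening in m; "gripper_force": force on a finger pad.
Only numpy, scipy, OpenCV 4.12 (cv2) and the standard library are available. Lean on these libraries where they do the work, as an engineer would, in place of code of your own. Each camera call takes 0.05 s, during which the arm holds its last target. There are 200 camera calls.

## Working session

There is one attempt and no reset: what is moved stays moved. The work goes in short steps, Python scripts to look and compute and a shell command to move; the robot and the scene stay as the last step left them, time stands still between calls to the robot, and variables do not carry over. Pictures are saved under pics/ and viewed, at most 10 in all, crops included, and the job is handed in when it is done.

```bash
mkdir -p pics; cat > h.py <<'E'
import numpy as np, cv2
from workcell import arm
from scipy.spatial.transform import Rotation as R
def Rm(o):
    o=np.array(o,float)
    if o.shape==(3,3): return o
    return R.from_rotvec(o).as_matrix() if o.size==3 else R.from_quat(o).as_matrix()
def ray(cal,px):
    K=np.array(cal["intrinsics"]); d=np.linalg.inv(K)@np.array([px[0],px[1],1.]); d=np.array([d[0],-d[1],-d[2]])
    return np.array(cal["origin"]),Rm(cal["orientation"])@d
def onz(cal,px,z):
    o,d=ray(cal,px); return o+d*(z-o[2])/d[2]
def proj(cal,P):
    p=Rm(cal["orientation"]).T@(np.array(P)-np.array(cal["origin"])); q=np.array(cal["intrinsics"])@np.array([p[0],-p[1],-p[2]]); return q[:2]/q[2]
def save(n,im): cv2.imwrite("pics/"+n,cv2.cvtColor(im,cv2.COLOR_RGB2BGR))
E
python3 - <<'E'
from h import *
s=arm.sense(); print({k:np.round(v,3).tolist() for k,v in s.items()})
for c in("top","side"):
    cal=arm.get_calibration(c); print(c,cal)
    save(c+"0.png",arm.read_camera(c))
    for q in("base","socket","board","screw_block"):
        for r in arm.regions_of(q,c)[:4]:
            m=r["pixels"]; print(c,q,round(r["score"],2),np.round(r["bbox"]).tolist(),m.sum(),np.round(onz(cal,r["bbox"][:2],.02),3))
E
```

```text
{'clock': 0.0, 'qpos': [-1.2, 0.116, 1.442, 0.0, 1.584, -0.038], 'joint_vel': [-0.002, -0.0, 0.0, -0.0, 0.0, 0.0], 'tau': [-0.004, -72.126, -62.261, 0.078, 0.024, -0.0], 'eef_pos': [0.268, -0.619, 0.218], 'orientation': [-3.075, -0.637, 0.0], 'force': [0.147, 0.546, -0.216], 'wrist_torque': [-0.046, 0.023, -0.003], 'gripper_force': 0.0, 'finger_gap': 0.093}
top {'intrinsics': array([[495.27564136,   0.        , 278.92390275],
       [  0.        , 495.27564136, 200.08212939],
       [  0.        ,   0.        ,   1.        ]]), 'origin': array([0.38610713, 0.01414726, 1.21599726]), 'orientation': array([ 0.11088103, -0.10912252, -1.53914995])}
top base 0.82 [418.0, 128.0, 61.0, 49.0] 1969 [ 0.746 -0.323  0.02 ]
top base 0.81 [310.0, 208.0, 60.0, 49.0] 2055 [ 0.538 -0.059  0.02 ]
top base 0.64 [343.0, 300.0, 40.0, 35.0] 980 [ 0.321 -0.142  0.02 ]
top socket 0.72 [207.0, 223.0, 26.0, 13.0] 264 [0.494 0.19  0.02 ]
top socket 0.33 [94.0, 220.0, 44.0, 32.0] 980 [0.494 0.464 0.02 ]
top board 0.88 [312.0, 208.0, 132.0, 114.0] 10034 [ 0.538 -0.064  0.02 ]
top screw_block 0.86 [441.0, 270.0, 33.0, 20.0] 406 [ 0.398 -0.375  0.02 ]
top screw_block 0.63 [308.0, 207.0, 59.0, 50.0] 2015 [ 0.54  -0.054  0.02 ]
side {'intrinsics': array([[384.39169782,   0.        , 279.43690301],
       [  0.        , 384.39169782, 215.20487545],
       [  0.        ,   0.        ,   1.        ]]), 'origin': array([-0.09296409,  0.75716269,  0.77694245]), 'orientation': array([ 0.42214964, -1.14283461, -2.23891572])}
side base 0.64 [286.0, 171.0, 32.0, 23.0] 520 [ 0.747 -0.313  0.02 ]
side base 0.61 [290.0, 219.0, 46.0, 26.0] 870 [ 0.539 -0.064  0.02 ]
side base 0.45 [354.0, 229.0, 3.0, 7.0] 23 [ 0.34  -0.145  0.02 ]
side base 0.44 [156.0, 271.0, 29.0, 47.0] 893 [0.687 0.365 0.02 ]
side socket 0.58 [246.0, 271.0, 20.0, 18.0] 196 [0.486 0.208 0.02 ]
side board 0.59 [285.0, 223.0, 102.0, 72.0] 3607 [ 0.537 -0.036  0.02 ]
```

View pics/top0.png

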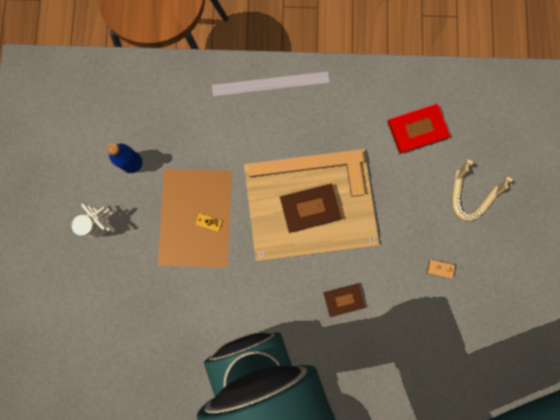

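```bash
python3 - <<'E'
from h import *
im=cv2.imread("pics/top0.png")
a=cv2.resize(im[140:285,185:390],None,fx=3.8,fy=3.8,interpolation=cv2.INTER_CUBIC); cv2.imwrite("pics/crop0.png",a)
E
```

```text
(no output)
```

View pics/crop0.png

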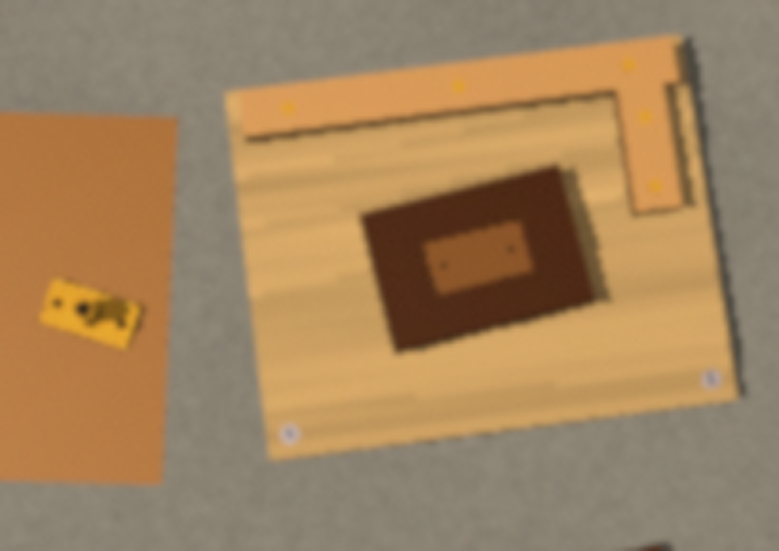

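The picture shows these candidates for the base: dark brown on the board at (310,208), red at (418,128), and a smaller brown one at (343,300). I choose the one on the board, which is the larger brown one; the crop confirms it lies askew and clear of fence and stop. The socket is on the mat at (208,222), with its tube leaning outward in perspective.

```bash
cat >> h.py <<'E'
from scipy.optimize import least_squares
def fit(cal,loc,px,x0):
    "pose x,y,yaw of local pts loc (z absolute) seen at px"
    loc=np.array(loc,float);px=np.array(px,float)
    def f(v):
        c,s=np.cos(v[2]),np.sin(v[2])
        return np.concatenate([proj(cal,[v[0]+c*a-s*b,v[1]+s*a+c*b,z])-p for (a,b,z),p in zip(loc,px)])
    r=least_squares(f,x0); return r.x,np.sqrt(np.mean(r.fun**2))
E
python3 - <<'E'
from h import *
cal=arm.get_calibration("top")
F=lambda L:[(185+x/3.8-.37,140+y/3.8-.37) for x,y in L]
print("base",fit(cal,[(.045,.065,.042),(.045,-.065,.042),(-.045,-.065,.042),(-.045,.065,.042)],F([(362,215),(559,166),(594,298),(398,352)]),[.54,-.06,.1]))
print("board",fit(cal,[(-.12,.15,.018),(-.12,-.15,.018),(.115,.14,.038),(.085,-.1,.038),(.005,-.1,.038),(.005,-.13,.038)],F([(270,460),(740,398),(240,92),(613,92),(634,214),(690,205)]),[.54,-.06,.1]))
print("socket",fit(cal,[(.015,.03,.005),(.015,-.03,.005),(-.015,-.03,.005),(-.015,.03,.005)],F([(53,278),(145,312),(130,349),(39,318)]),[.49,.19,-.3]))
print(onz(cal,F([(84,310)])[0],.035))
s=arm.sense();print(Rm(s["orientation"]).round(3))
c=arm.get_calibration("wrist");print((np.array(c["origin"])-s["eef_pos"]).round(3),Rm(c["orientation"]).round(2))
E
```

```text
base (array([ 0.53693002, -0.05806784,  0.28346944]), np.float64(0.4895378548762755))
board (array([ 0.54831639, -0.05995426,  0.15979033]), np.float64(0.724832326001197))
socket (array([ 0.49745044,  0.18846994, -0.31041813]), np.float64(0.6945774831867143))
[0.49720215 0.18913939 0.035     ]
[[ 0.918  0.397 -0.   ]
 [ 0.397 -0.918  0.   ]
 [-0.    -0.    -1.   ]]
[0.068 0.029 0.167] [[ 0.4   0.88  0.24]
 [-0.92  0.38  0.11]
 [ 0.   -0.27  0.96]]
```

```bash
cat >> h.py <<'E'
def psi(): 
    x=Rm(arm.sense()["orientation"])[:,0]; return np.arctan2(x[1],x[0])
def go(x,y,z,ps):
    s=arm.sense(); p0=np.array(s["eef_pos"]); a=psi(); t=-(ps-a+np.pi)%(2*np.pi); t=(a-ps+np.pi)%(2*np.pi)-np.pi
    d=np.array([x,y,z])-p0; X=np.array([np.cos(ps),np.sin(ps)]);Y=np.array([np.sin(ps),-np.cos(ps)])
    print("t",round(s["clock"],2),"turn total",round(np.degrees(t)/5,3),"slide after turn",(np.array([d[:2]@X,d[:2]@Y,-d[2]])/.02).round(3))
E
python3 -c "
from h import *
go(.497,.189,.14,-.31)"; python3 -m pendant '{"slide":[[0,0,0],[0,0,0],[0,0,0],[0,0,0],[0,0,0],[0,0,0],[0,0,0],[0,0,0],[0,0,0]],"turn":[1,1,1,1,1,1,1,1,0.23]}'; python3 -c "
from h import *
go(.497,.189,.14,-.31)"
```

```text
t 0.5 turn total 8.236 slide after turn [ -1.44  -41.981   3.932]
clock: 1.25
eef_pos: [0.2683, -0.6194, 0.2187]
orientation: [3.103, -0.491, -0.0]
force: [0.1, -0.2, -0.9]
finger_gap: 0.0929
gripper_force: 0.0
t 1.25 turn total -0.045 slide after turn [ -1.44  -41.981   3.933]
```

```bash
Z='"turn":[0,0,0,0,0,0,0,0,0,0,0,0]'
python3 -m pendant '{"slide":[[0,-1,0],[0,-1,0],[0,-1,0],[0,-1,0],[0,-1,0],[0,-1,0],[0,-1,0],[0,-1,0],[0,-1,0],[0,-1,0],[0,-1,0],[0,-1,0]],"turn":[0,0,0,0,0,0,0,0,0,0,0,0]}'
python3 -m pendant '{"slide":[[0,-1,0],[0,-1,0],[0,-1,0],[0,-1,0],[0,-1,0],[0,-1,0],[0,-1,0],[0,-1,0],[0,-1,0],[0,-1,0],[0,-1,0],[0,-1,0]],"turn":[0,0,0,0,0,0,0,0,0,0,0,0]}'
python3 -m pendant '{"slide":[[0,-1,0],[0,-1,0],[0,-1,0],[0,-1,0],[0,-1,0],[0,-1,0],[0,-1,0],[0,-1,0],[0,-1,0],[0,-1,0],[0,-1,0],[0,-1,0]],"turn":[0,0,0,0,0,0,0,0,0,0,0,0]}'
python3 -m pendant '{"slide":[[-0.3,-1,0.8],[-0.3,-1,0.8],[-0.3,-1,0.8],[-0.3,-1,0.8],[-0.2,-1,0.7],[0,-1,0],[0,0,0]],"turn":[0,0,0,0,0,0,0]}'
python3 - <<'E'
from h import *
go(.497,.189,.14,-.31)
im=arm.read_camera("wrist");save("w1.png",im);cal=arm.get_calibration("wrist")
for r in arm.regions_of("socket","wrist")[:3]:
    m=r["pixels"].astype(np.uint8);print(r["score"],np.round(r["bbox"]),m.sum(),cv2.minAreaRect(cv2.findNonZero(m)))
print(proj(cal,[.497,.189,.035]),proj(cal,[.497,.189,.005]))
E
```

```text
clock: 2.25
eef_pos: [0.3416, -0.3898, 0.2188]
orientation: [3.104, -0.481, 0.0]
force: [-0.1, 0.8, 0.3]
finger_gap: 0.0928
gripper_force: 0.0
clock: 3.25
eef_pos: [0.4146, -0.1612, 0.2188]
orientation: [3.104, -0.481, 0.001]
force: [0.4, -0.5, 0.5]
finger_gap: 0.0931
gripper_force: 0.0
clock: 4.25
eef_pos: [0.4877, 0.0674, 0.2188]
orientation: [-3.105, 0.48, -0.001]
force: [-0.1, -0.2, -0.0]
finger_gap: 0.0928
gripper_force: 0.0
clock: 4.83
eef_pos: [0.4973, 0.1916, 0.1397]
orientation: [3.105, -0.478, -0.002]
force: [0.7, -0.5, 1.0]
finger_gap: 0.0932
gripper_force: 0.0
t 4.83 turn total 0.053 slide after turn [ 0.023  0.128 -0.017]
0.79 [282. 199.  58.  34.] 1758 ((282.774169921875, 199.16036987304688), (31.65117073059082, 60.24879455566406), 86.633544921875)
[283.7823102  208.55408913] [283.67097826 200.68034403]
```

View pics/w1.png

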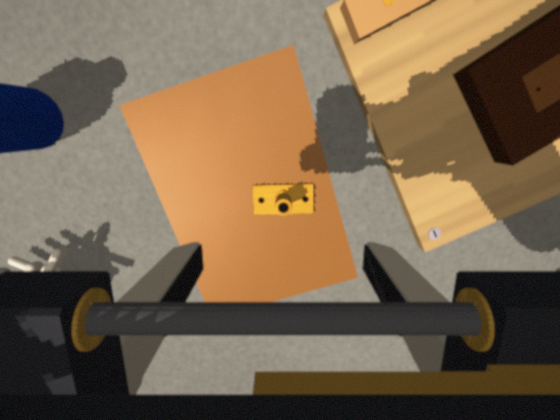

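The wrist view shows the socket foot at (284,199) and its tube top at (283,208), within a pixel of the prediction, with the foot square to the gripper. Going down and closing.

```bash
python3 -m pendant '{"slide":[[0,0.13,1],[0,0,1],[0,0,1],[0,0,1],[0,0,1],[0,0,0.8],[0,0,0.5],[0,0,0.23],[0,0,0]],"turn":[0,0,0,0,0,0,0,0,0]}'
python3 -m pendant '{"slide":[[0,0,0],[0,0,0],[0,0,0],[0,0,0],[0,0,0],[0,0,0],[0,0,0],[0,0,0],[0,0,0],[0,0,0]],"turn":[0,0,0,0,0,0,0,0,0,0]}' 1
python3 -c "
from h import *
go(.537,-.058,.12,.283)"
```

```text
clock: 5.68
eef_pos: [0.4965, 0.1863, 0.0097]
orientation: [3.104, -0.484, -0.001]
force: [0.4, 0.4, 0.5]
finger_gap: 0.0929
gripper_force: 0.0
clock: 6.52
eef_pos: [0.4966, 0.1868, 0.01]
orientation: [3.104, -0.484, -0.0]
force: [0.4, -0.8, 0.5]
finger_gap: 0.031
gripper_force: 0.0
t 6.52 turn total -6.788 slide after turn [-1.478 12.316 -5.498]
```

```bash
python3 -m pendant '{"slide":[[0,0,0],[0,0,0],[0,0,0],[0,0,0],[0,0,0],[0,0,0]],"turn":[0,0,0,0,0,0]}'
python3 -m pendant '{"slide":[[0,0,-0.5],[0,0,-1],[0,0,-1],[0,0,-1],[0,0,-1],[0,0,-1],[0,0,0],[0,0,0]],"turn":[0,-1,-1,-1,-1,-1,-1,-0.8]}'
python3 - <<'E'
from h import *
go(.537,-.058,.12,.283)
save("w2.png",arm.read_camera("wrist"))
E
```

```text
clock: 7.02
eef_pos: [0.4966, 0.1868, 0.01]
orientation: [-3.104, 0.484, 0.0]
force: [-0.5, 0.3, -0.0]
finger_gap: 0.0152
gripper_force: 30.0
clock: 7.68
eef_pos: [0.4972, 0.1869, 0.1223]
orientation: [-3.109, -0.452, -0.004]
force: [0.9, 0.4, -1.9]
finger_gap: 0.0152
gripper_force: 30.0
t 7.68 turn total 0.064 slide after turn [-1.506 12.314  0.116]
```

View pics/w2.png

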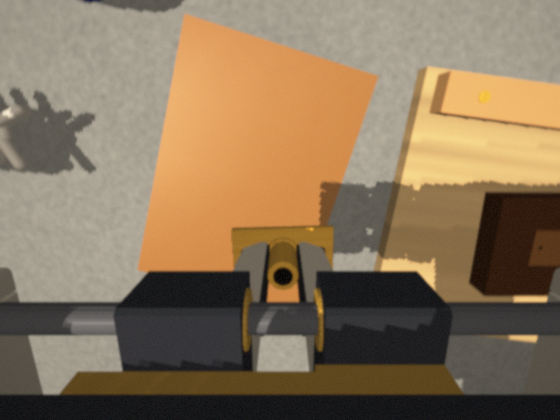

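The socket is held by the tube; its foot's back edge runs from (232,228) to (333,226), level and about 1° turned. Moving over the base.

```bash
python3 -m pendant '{"slide":[[0,0.5,0],[-0.1,1,0],[-0.2,1,0],[-0.2,1,0],[-0.2,1,0],[-0.2,1,0],[-0.2,1,0],[-0.2,1,0],[-0.2,1,0],[0,1,0],[0,1,0],[0,1,0]],"turn":[0,0,0,0,0,0,0,0,0,0,0,0]}'
python3 -m pendant '{"slide":[[0,0.5,0],[0,0.3,0],[0,0,0],[0,0,0]],"turn":[0,0,0,0]}'
python3 - <<'E'
from h import *
go(.537,-.058,.12,.283)
im=arm.read_camera("wrist");save("w3.png",im[:,:])
for r in arm.regions_of("base","wrist")[:3]:
    m=r["pixels"].astype(np.uint8);print(r["score"],np.round(r["bbox"]),m.sum())
cal=arm.get_calibration("wrist")
v=np.array([.537,-.058]);c,s=np.cos(.2835),np.sin(.2835)
for a,b in((.045,.065),(.045,-.065),(-.045,-.065),(-.045,.065)): print(proj(cal,[v[0]+c*a-s*b,v[1]+s*a+c*b,.042]).round(1))
E
```

```text
clock: 8.73
eef_pos: [0.5322, -0.0441, 0.1201]
orientation: [3.111, 0.439, -0.0]
force: [0.7, 0.2, -1.0]
finger_gap: 0.0152
gripper_force: 30.0
clock: 9.07
eef_pos: [0.5366, -0.0575, 0.12]
orientation: [-3.11, -0.443, 0.0]
force: [-0.4, 0.6, -2.0]
finger_gap: 0.0152
gripper_force: 30.0
t 9.07 turn total 0.0 slide after turn [ 0.014  0.028 -0.002]
0.88 [282. 213. 170. 109.] 13038
[200.8 162.2]
[365.8 162.3]
[358.3 266.8]
[208.  266.8]
```

View pics/w3.png

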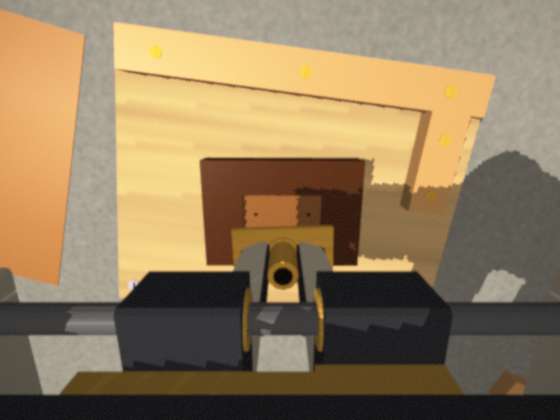

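Wrist view: base's top back edge from (202,158) to (364,159), recess at (245–321, 195), held foot's back edge at row 227. Measuring these edges precisely.

```bash
python3 - <<'E'
from h import *
im=cv2.imread("pics/w3.png").astype(float); cal=arm.get_calibration("wrist")
g=cv2.GaussianBlur(im[:,:,2],(0,0),.8)
def vert(c,r0,r1): 
    d=np.diff(g[r0:r1,c]);i=np.argmax(abs(d));return r0+i+.5
def hor(r,c0,c1):
    d=np.diff(g[r,c0:c1]);i=np.argmax(abs(d));return c0+i+.5
def P(px,z):return onz(cal,px,z)[:2]
def line(pts):
    pts=np.array(pts);o=np.median(pts,0);vx,vy,x,y=cv2.fitLine(pts.astype(np.float32),cv2.DIST_HUBER,0,.001,.001).ravel();return np.array([x,y]),np.degrees(np.arctan2(vy,vx))%180
B=line([P((c,vert(c,150,170)),.042) for c in range(212,356,4)])
L=line([P((hor(r,192,215),r),.042) for r in range(168,260,4)])
Rr=line([P((hor(r,352,372),r),.042) for r in range(165,180,2)])
RB=line([P((c,vert(c,186,204)),.042) for c in range(254,312,4)])
RL=line([P((hor(r,238,252),r),.042) for r in range(200,225,2)])
RR=line([P((hor(r,314,328),r),.042) for r in range(200,225,2)])
F=line([P((c,vert(c,220,236)),.125-.005) for c in range(240,328,4)])
for n,v in zip("B L R RB RL RR F".split(),(B,L,Rr,RB,RL,RR,F)):print(n,v[0].round(4),round(v[1],2))
print("psi",np.degrees(psi()), arm.sense()["eef_pos"])
y=B[1]; yaw=np.radians(y-90); X=np.array([np.cos(yaw),np.sin(yaw)]);Y=np.array([-X[1],X[0]]);T=arm.sense()["eef_pos"][:2]
for n,v in zip("B L R RB RL RR".split(),(B,L,Rr,RB,RL,RR)):print(n,((v[0]-T)@X*1000).round(1),((v[0]-T)@Y*1000).round(1))
for n,c in(("Fl",hor(240,224,240)),("Fr",hor(240,326,342))):print(n,c,((P((c,240),.12)-T)@Y*1000).round(1))
E
```

```text
B [ 0.58   -0.0316] 106.27
L [0.52   0.0061] 15.98
R [ 0.5911 -0.1104] 28.44
RB [ 0.5529 -0.0456] 105.22
RL [ 0.5313 -0.0271] 15.47
RR [ 0.5502 -0.0857] 15.1
F [ 0.5539 -0.0517] 106.53
psi 16.28805646585105 [ 0.53658281 -0.05706457  0.12006471]
B 48.8 12.2
L 1.7 65.3
R 37.4 -66.5
RB 18.9 6.5
RL 3.3 30.2
RR 5.0 -31.3
Fl 231.5 28.9
Fr 332.5 -29.2
```

```bash
python3 -m pendant '{"slide":[[0.02,0.02,0.5],[0,0,1],[0,0,0.8],[0,0,0.4],[0,0,0.3],[0,0,0.2],[0,0,0.1],[0,0,0.1],[0,0,0.05],[0,0,0],[0,0,0]],"turn":[0,0,0,0,0,0,0,0,0,0,0]}'
python3 - <<'E'
from h import *
print(arm.sense()["force"],psi())
im=arm.read_camera("wrist");save("w4.png",cv2.resize(im[120:330,130:430],None,fx=2.5,fy=2.5))
E
```

```text
clock: 10.08
eef_pos: [0.5374, -0.0581, 0.0515]
orientation: [3.11, 0.445, 0.001]
force: [-0.1, 1.1, -0.1]
finger_gap: 0.0155
gripper_force: 30.0
[-0.10892483  1.06207072 -0.1306622 ] 0.28398617681883714
```

View pics/w4.png

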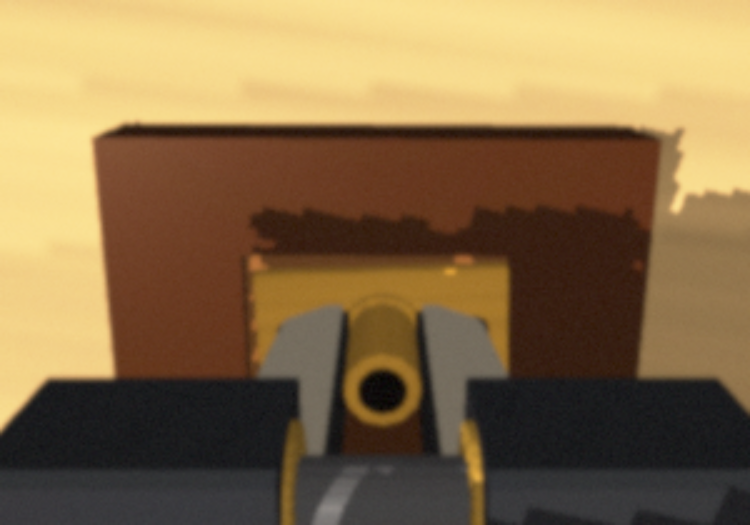

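The crop shows the foot centred left–right (edges 248 and 510, base edges about 106 and 648) with a sliver of recess behind it (rows 255–265): it is lined up. Lowering the last 3.5 mm.

```bash
python3 -m pendant '{"slide":[[0,-0.01,0.05],[0,0,0.05],[0,0,0.04],[0,0,0.03],[0,0,0],[0,0,0]],"turn":[0,0,0,0,0,0]}'
```

```text
clock: 10.63
eef_pos: [0.5375, -0.0579, 0.048]
orientation: [3.11, 0.445, 0.001]
force: [-1.0, -0.5, 4.0]
finger_gap: 0.0154
gripper_force: 30.0
```

```bash
python3 -m pendant '{"slide":[[0,0,0],[0,0,0],[0,0,0],[0,0,0],[0,0,0],[0,0,0],[0,0,0],[0,0,0],[0,0,0]],"turn":[0,0,0,0,0,0,0,0,0]}' -0.6
python3 -m pendant '{"slide":[[0,0,-0.5],[0,0,-1],[0,0,-1],[0,0,-1],[0,0,-1],[0,0,0],[0,0,0]],"turn":[0,0,0,0,0,0,0]}' -1
python3 - <<'E'
from h import *
im=arm.read_camera("wrist");save("w5.png",im);cal=arm.get_calibration("wrist");print(arm.sense()["eef_pos"],psi())
c=arm.get_calibration("top");t=arm.read_camera("top")
E
```

```text
clock: 11.38
eef_pos: [0.5372, -0.0579, 0.0477]
orientation: [3.11, 0.445, -0.0]
force: [-0.1, 1.1, 0.7]
finger_gap: 0.0707
gripper_force: 0.0
clock: 11.97
eef_pos: [0.5377, -0.0579, 0.1392]
orientation: [3.109, 0.444, 0.004]
force: [0.0, 0.9, -0.0]
finger_gap: 0.0925
gripper_force: 0.0
[ 0.53721226 -0.05787458  0.13794585] 0.2839997298129755
```

View pics/w5.png

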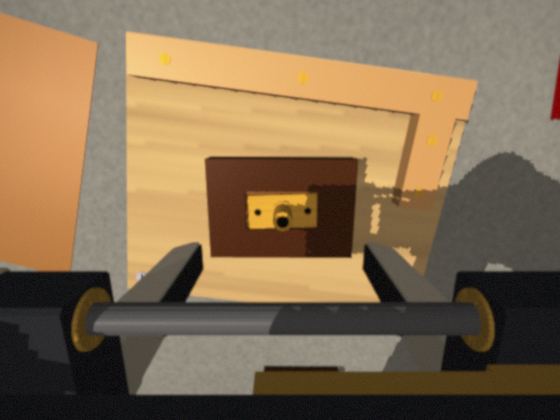

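The socket lies flat in the recess, released (foot 247–318 × 192–229). Fence inner edge runs from (130,76) to (408,114), stop edge from (416,116) to (394,203). Measuring board pose now.

```bash
python3 - <<'E'
from h import *
im=cv2.imread("pics/w5.png").astype(float); cal=arm.get_calibration("wrist")
g=cv2.GaussianBlur(im[:,:,1],(0,0),.8)
def ev(c,r0,r1):
    i=np.argmin(g[r0:r1,c]);d=np.diff(g[r0:r0+i+1,c]);return r0+np.argmin(d)+.5
def fl(p):
    p=np.array(p,np.float32);vx,vy,x,y=cv2.fitLine(p,cv2.DIST_HUBER,0,.001,.001).ravel();return np.array([x,y]),np.array([vx,vy])
pts=[]
for c in range(150,400,5):
    m=76+(c-130)*38/278; pts.append(onz(cal,(c,ev(c,int(m)-5,int(m)+7)),.038)[:2])
o,d=fl(pts); d=d if d[1]>0 else -d; yaw=np.arctan2(-d[0],d[1]);print("fence yaw",yaw,np.degrees(yaw),"res",np.std((np.array(pts)-o)@np.array([d[1],-d[0]])))
X=np.array([np.cos(yaw),np.sin(yaw)]);Y=np.array([-X[1],X[0]])
sp=[]
for r in range(125,185,4):
    m=416-(r-116)*22/87; c0=int(m)-8; s=np.diff(g[r,c0:c0+14]); c=c0+np.argmax(abs(s))+.5; sp.append(onz(cal,(c,r),.038)[:2]@Y)
print("stop y",np.round(sp,4),np.median(sp))
B=o@X-.085; S=np.median(sp)+.1; org=X*B+Y*S; print("board origin",org)
home=org+X*.04-Y*.035; print("home",home)
b=np.array([.5377,-.0582]);print("base in board",(b-org)@X,(b-org)@Y)
E
```

```text
fence yaw 0.15821405 9.064997 res 0.00022701653420404506
stop y [-0.2357 -0.2364 -0.2363 -0.2363 -0.2362 -0.2361 -0.236  -0.2359 -0.2359
 -0.2358 -0.2357 -0.2356 -0.2364 -0.2363 -0.2362] -0.23610924585916457
board origin [ 0.54726778 -0.05051551]
home [ 0.59228261 -0.07877618]
base in board -0.01065901147099604 -0.006081063887425704
```

```bash
cat >> h.py <<'E'
def gb(x,y,z,ps=.159,o=(.5484,-.059)):
    c,s=np.cos(.159),np.sin(.159); go(o[0]+c*x-s*y,o[1]+s*x+c*y,z,ps)
def inb(o=(.5484,-.059)):
    s=arm.sense();p=np.array(s["eef_pos"]);c,n=np.cos(.159),np.sin(.159);d=p[:2]-o;f=s["force"]
    print("t",round(s["clock"],2),"TCP board x,y,z mm",(1000*np.array([c*d[0]+n*d[1],-n*d[0]+c*d[1],p[2]])).round(1),"psi",psi().round(4),"F x,y,z",np.round([c*f[0]+n*f[1],-n*f[0]+c*f[1],f[2]],1))
E
python3 -c "
from h import *
inb();gb(-.082,0,.025)"
```

```text
t 12.07 TCP board x,y,z mm [-11.1   3.  137.2] psi 0.284 F x,y,z [ 1.2  0.3 -1.3]
t 12.07 turn total 1.433 slide after turn [-3.543  0.149  5.609]
```

```bash
python3 -m pendant '{"slide":[[0,0,0],[0,0,0],[-1,0.15,0],[-1,0,0],[-1,0,0],[-0.54,0,0],[0,0,1],[0,0,1],[0,0,1],[0,0,1],[0,0,0.8],[0,0,0.4]],"turn":[1,0.43,0,0,0,0,0,0,0,0,0,0]}' -0.3
python3 -m pendant '{"slide":[[0,0,0.2],[0,0,0.2],[0,0,0]],"turn":[0,0,0]}'
python3 -c "
from h import *
inb();gb(-.032,0,.025)"
```

```text
clock: 13.07
eef_pos: [0.4663, -0.0717, 0.0307]
orientation: [-3.131, -0.25, 0.006]
force: [-0.4, -1.0, 0.1]
finger_gap: 0.0609
gripper_force: 0.0
clock: 13.32
eef_pos: [0.4677, -0.072, 0.0255]
orientation: [-3.132, -0.25, 0.0]
force: [-0.8, -0.2, -0.0]
finger_gap: 0.0602
gripper_force: 0.0
t 13.32 TCP board x,y,z mm [-81.7  -0.1  25.5] psi 0.1592 F x,y,z [-0.9 -0.1 -0. ]
t 13.32 turn total 0.003 slide after turn [ 2.485 -0.005  0.023]
```

```bash
python3 -m pendant '{"slide":[[0.25,0,0],[0.25,0,0],[0.25,0,0],[0.25,0,0],[0.25,0,0],[0.25,0,0],[0.25,0,0],[0.25,0,0],[0.25,0,0],[0.25,0,0],[0.2,0,0],[0,0,0]],"turn":[0,0,0,0,0,0,0,0,0,0,0,0]}'
python3 -m pendant '{"slide":[[0.1,0,0],[0.1,0,0],[0.1,0,0],[0.1,0,0],[0,0,0]],"turn":[0,0,0,0,0]}'
python3 - <<'E'
from h import *
inb();t=arm.read_camera("top")
cal=arm.get_calibration("top");save("t2.png",cv2.resize(t[140:285,185:390],None,fx=3.8,fy=3.8,interpolation=cv2.INTER_CUBIC))
E
```

```text
clock: 14.32
eef_pos: [0.5218, -0.0634, 0.0257]
orientation: [-3.132, -0.25, -0.0]
force: [-0.2, 0.1, 0.1]
finger_gap: 0.0607
gripper_force: 0.0
clock: 14.73
eef_pos: [0.5293, -0.0622, 0.0257]
orientation: [3.132, 0.25, 0.0]
force: [-0.2, 0.8, -0.1]
finger_gap: 0.0603
gripper_force: 0.0
t 14.73 TCP board x,y,z mm [-19.4  -0.1  25.7] psi 0.1592 F x,y,z [-0.1  0.8 -0.1]
```

View pics/t2.png

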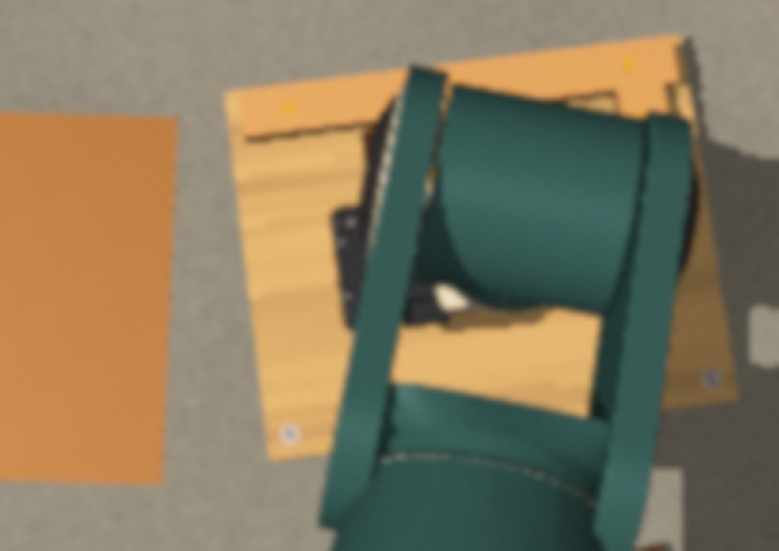

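The arm hides the base from above; only its left corner shows, near (370,150) of the crop, close to the fence. I keep going on force feedback.

```bash
python3 -m pendant '{"slide":[[0.1,0,0],[0.1,0,0],[0.05,0,0],[0,0,0]],"turn":[0,0,0,0]}'
python3 -c "
from h import *
inb()
im=arm.read_camera('wrist')
for r in arm.regions_of('base','wrist')[:2]: print(r['score'],r['bbox'])
"
```

```text
clock: 15.12
eef_pos: [0.5341, -0.0614, 0.0256]
orientation: [3.132, 0.25, 0.0]
force: [-0.1, 0.0, -0.6]
finger_gap: 0.0601
gripper_force: 0.0
t 15.12 TCP board x,y,z mm [-14.5  -0.1  25.6] psi 0.1593 F x,y,z [-0.1  0.  -0.6]
0.92 [281.3, 158.9, 294.2, 189.3]
```

```bash
python3 -m pendant '{"slide":[[0.05,0,0],[0.05,0,0],[0.05,0,0],[0,0,0]],"turn":[0,0,0,0]}'
python3 -c "
from h import *
inb()"
python3 -m pendant '{"slide":[[0.05,0,0],[0,0,0],[0,0,0]],"turn":[0,0,0]}'
python3 -c "
from h import *
inb()"
```

```text
clock: 15.55
eef_pos: [0.5354, -0.0612, 0.0252]
orientation: [-3.132, -0.249, 0.007]
force: [-14.9, -2.4, 8.0]
finger_gap: 0.0603
gripper_force: 7.4
t 15.55 TCP board x,y,z mm [-13.2  -0.1  25.2] psi 0.1589 F x,y,z [-15.1  -0.    8. ]
clock: 15.8
eef_pos: [0.5354, -0.0611, 0.0249]
orientation: [-3.132, -0.249, 0.01]
force: [-23.1, -3.0, 9.3]
finger_gap: 0.0603
gripper_force: 11.3
t 15.8 TCP board x,y,z mm [-13.2  -0.   24.9] psi 0.159 F x,y,z [-23.2   0.7   9.3]
```

```bash
python3 -m pendant '{"slide":[[-0.3,0,0],[-0.4,0,0],[0,0,-1],[0,0,-1],[0,0,-1],[0,0,-0.8],[0,-1,0],[0,-1,0],[0.5,-1,0],[1,-1,0],[0.8,-1,0],[0.2,0,0]],"turn":[0,0,0,0,0,0,0,0,0,0,0,0]}' 1
python3 -m pendant '{"slide":[[0,0,0],[0,0,0]],"turn":[0,0]}'
python3 - <<'E'
from h import *
inb();gb(.035,.1,.027)
im=arm.read_camera("wrist");save("w6.png",im)
E
```

```text
clock: 16.8
eef_pos: [0.5585, 0.0465, 0.1019]
orientation: [-3.131, -0.253, -0.002]
force: [1.0, -0.2, -0.4]
finger_gap: 0.0007
gripper_force: 0.0
clock: 16.97
eef_pos: [0.5572, 0.0433, 0.1015]
orientation: [3.131, 0.25, -0.0]
force: [-0.2, -0.2, 0.6]
finger_gap: 0.0002
gripper_force: 0.0
t 16.97 TCP board x,y,z mm [ 24.9  99.7 101.5] psi 0.1595 F x,y,z [-0.2 -0.2  0.6]
t 16.97 turn total 0.006 slide after turn [ 0.505 -0.017  3.724]
```

View pics/w6.png

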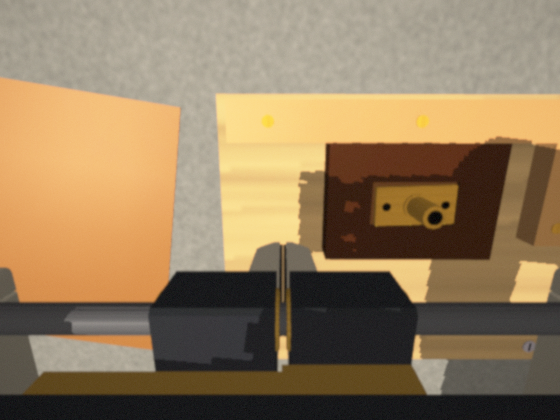

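The base is flush along the fence (back edge row 143), left edge near col 325, right edge (511,145)–(490,258), with the stop starting at col 530: a gap is left. The socket still lies in its recess.

```bash
python3 - <<'E'
from h import *
cal=arm.get_calibration("wrist");c,s=np.cos(.159),np.sin(.159);o=np.array([.5484,-.059])
for p,z in (((325,200),.042),((325,200),.018),((500,200),.042),((525,220),.018)):
    d=onz(cal,p,z)[:2]-o;print(p,z,(1000*np.array([c*d[0]+s*d[1],-s*d[0]+c*d[1]])).round(1))
E
python3 -m pendant '{"slide":[[0.5,0,0],[0,0,1],[0,0,1],[0,0,0.8],[0,0,0.5],[0,0,0.3],[0,0,0.12],[0,0,0],[0,0,0]],"turn":[0,0,0,0,0,0,0,0,0]}'
python3 -c "
from h import *
inb()"
```

```text
(325, 200) 0.042 [43.8 67. ]
(325, 200) 0.018 [38.  63.6]
(500, 200) 0.042 [ 43.8 -64.7]
(525, 220) 0.018 [  20.5 -106.5]
clock: 17.77
eef_pos: [0.5679, 0.0452, 0.0281]
orientation: [3.132, 0.25, 0.002]
force: [-0.2, -0.8, -0.0]
finger_gap: 0.0008
gripper_force: 0.0
t 17.77 TCP board x,y,z mm [35.8 99.8 28.1] psi 0.1591 F x,y,z [-0.3 -0.8 -0. ]
```

```bash
python3 -m pendant '{"slide":[[0,0.25,0],[0,0.25,0],[0,0.25,0],[0,0.25,0],[0,0.25,0],[0,0.25,0],[0,0.25,0],[0,0.25,0],[0,0.2,0],[0,0.2,0],[0,0,0]],"turn":[0,0,0,0,0,0,0,0,0,0,0]}'
python3 -c "
from h import *
inb()"
python3 -m pendant '{"slide":[[0,0.1,0],[0,0.1,0],[0,0.05,0],[0,0,0]],"turn":[0,0,0,0]}'
python3 -c "
from h import *
inb()
arm.read_camera('wrist')
for r in arm.regions_of('base','wrist')[:2]: print(r['score'],r['bbox'])"
```

```text
clock: 18.68
eef_pos: [0.5751, -0.0029, 0.0272]
orientation: [3.132, 0.249, -0.0]
force: [-0.1, 0.4, 1.0]
finger_gap: 0.0006
gripper_force: 0.0
t 18.68 TCP board x,y,z mm [35.3 51.2 27.2] psi 0.1588 F x,y,z [-0.1  0.5  1. ]
clock: 19.02
eef_pos: [0.5758, -0.0072, 0.0272]
orientation: [3.132, 0.25, -0.0]
force: [0.5, -0.5, -0.2]
finger_gap: 0.0004
gripper_force: 0.0
t 19.02 TCP board x,y,z mm [35.3 46.8 27.2] psi 0.1592 F x,y,z [ 0.4 -0.6 -0.2]
0.55 [433.8, 238.1, 250.7, 125.2]
```

```bash
for i in 1 ; do python3 -m pendant '{"slide":[[0,0.05,0],[0,0.05,0],[0,0.05,0],[0,0,0]],"turn":[0,0,0,0]}'; done
python3 -c "
from h import *
inb()"
python3 -m pendant '{"slide":[[0,0.05,0],[0,0.05,0],[0,0,0]],"turn":[0,0,0]}'
python3 -c "
from h import *
inb()"
```

```text
clock: 19.45
eef_pos: [0.5762, -0.0086, 0.0273]
orientation: [-3.129, -0.25, 0.0]
force: [-2.2, 12.9, 1.0]
finger_gap: 0.0007
gripper_force: 6.9
t 19.45 TCP board x,y,z mm [35.4 45.4 27.3] psi 0.1595 F x,y,z [-0.1 13.1  1. ]
clock: 19.7
eef_pos: [0.5762, -0.0087, 0.0273]
orientation: [-3.125, -0.25, 0.001]
force: [-4.7, 29.3, 4.9]
finger_gap: 0.0008
gripper_force: 14.8
t 19.7 TCP board x,y,z mm [35.4 45.2 27.3] psi 0.1598 F x,y,z [-0.  29.7  4.9]
```

```bash
python3 -m pendant '{"slide":[[0,-0.3,0],[0,-0.5,0],[0,0,-1],[0,0,-1],[0,0,-1],[-1,0,-0.8],[-1,1,0],[-1,1,0],[-0.5,1,0],[0,1,0],[0,1,0],[0,0,0]],"turn":[0,0,0,0,0,0,0,0,0,0,0,0]}' -0.3
python3 -m pendant '{"slide":[[0,0,0]],"turn":[0]}'
python3 - <<'E'
from h import *
inb();gb(-.03,-.035,.026)
im=arm.read_camera("wrist");save("w7.png",im)
E
```

```text
clock: 20.7
eef_pos: [0.521, -0.1084, 0.1034]
orientation: [3.131, 0.247, 0.001]
force: [-0.2, 0.8, -0.1]
finger_gap: 0.0604
gripper_force: 0.0
clock: 20.78
eef_pos: [0.5207, -0.1064, 0.1032]
orientation: [3.132, 0.247, -0.0]
force: [-0.3, -0.2, -0.4]
finger_gap: 0.0603
gripper_force: 0.0
t 20.78 TCP board x,y,z mm [-34.8 -42.4 103.2] psi 0.1577 F x,y,z [-0.4 -0.1 -0.4]
t 20.78 turn total -0.015 slide after turn [ 0.24  -0.372  3.858]
```

View pics/w7.png

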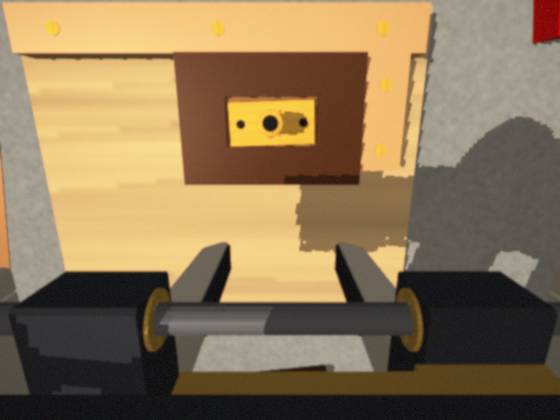

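The base is home: back edge flush on the fence (row 52), right edge on the stop (col 366), socket in the recess. Now the holding push.

```bash
python3 -m pendant '{"slide":[[0.24,-0.37,0],[0,0,1],[0,0,1],[0,0,0.8],[0,0,0.5],[0,0,0.4],[0,0,0.15],[0,0,0],[0,0,0]],"turn":[0,0,0,0,0,0,0,0,0]}'
python3 -m pendant '{"slide":[[0.25,0,0],[0.25,0,0],[0.15,0,0],[0.1,0,0],[0.05,0,0],[0,0,0],[0,0,0]],"turn":[0,0,0,0,0,0,0]}'
python3 -c "
from h import *
inb()"
```

```text
clock: 21.58
eef_pos: [0.5248, -0.0979, 0.027]
orientation: [3.131, 0.25, 0.001]
force: [0.2, 0.1, 1.0]
finger_gap: 0.0606
gripper_force: 0.0
clock: 22.17
eef_pos: [0.5402, -0.0954, 0.0262]
orientation: [-3.132, -0.25, 0.0]
force: [-0.1, 0.4, 0.3]
finger_gap: 0.0607
gripper_force: 0.0
t 22.17 TCP board x,y,z mm [-13.9 -34.7  26.2] psi 0.1593 F x,y,z [-0.1  0.4  0.3]
```

```bash
python3 -m pendant '{"slide":[[0.03,0,0],[0.03,0,0],[0,0,0],[0,0,0]],"turn":[0,0,0,0]}'
python3 -c "
from h import *
inb()"
```

```text
clock: 22.5
eef_pos: [0.5408, -0.0954, 0.0261]
orientation: [-3.132, -0.249, 0.002]
force: [-5.3, -0.3, 1.6]
finger_gap: 0.0608
gripper_force: 2.6
t 22.5 TCP board x,y,z mm [-13.3 -34.7  26.1] psi 0.159 F x,y,z [-5.3  0.6  1.6]
```

```bash
python3 -m pendant '{"slide":[[0.02,0,0],[0.02,0,0],[0,0,0],[0,0,0],[0,0,0],[0,0,0]],"turn":[0,0,0,0,0,0]}'
python3 -m pendant '{"slide":[[0,0,0],[0,0,0],[0,0,0],[0,0,0],[0,0,0],[0,0,0]],"turn":[0,0,0,0,0,0]}'
python3 -c "
from h import *
inb()"
```

```text
clock: 23.0
eef_pos: [0.5408, -0.0953, 0.0259]
orientation: [-3.132, -0.249, 0.005]
force: [-11.9, -1.9, 4.0]
finger_gap: 0.0602
gripper_force: 6.0
clock: 23.5
eef_pos: [0.5408, -0.0953, 0.0259]
orientation: [-3.132, -0.249, 0.005]
force: [-11.6, -1.8, 4.6]
finger_gap: 0.0605
gripper_force: 6.0
t 23.5 TCP board x,y,z mm [-13.2 -34.7  25.9] psi 0.1589 F x,y,z [-11.8   0.    4.6]
```

Steady at 11.8 N. I add a slight nudge towards the stop so that contact there stays sure.

```bash
python3 -m pendant '{"slide":[[0,0.02,0],[0,0,0],[0,0,0],[0,0,0],[0,0,0],[0,0,0]],"turn":[0,0,0,0,0,0]}'
python3 -c "
from h import *
inb()
if 8<-arm.sense()['force'][0]<16: print(arm.close_job())"
```

```text
clock: 24.0
eef_pos: [0.5408, -0.0956, 0.0258]
orientation: [-3.131, -0.249, 0.005]
force: [-10.5, -0.3, 3.6]
finger_gap: 0.0604
gripper_force: 5.6
t 24.0 TCP board x,y,z mm [-13.3 -34.9  25.8] psi 0.1589 F x,y,z [-10.4   1.4   3.6]
the job is handed in; nothing more can be done
None
```

The job is handed in at 24 s: the socket lies flat in the recess and is released, the base is in the corner flush on the fence and against the stop, and the fingers hold it there with a push of about 10.4 N at the last wrist reading.

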